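# Stop the slide cabinet from rocking

## Task

The wooden slide cabinet rocks because its near left foot, seen from the robot, is too short: push the wedge along the bench, thin edge first, under that foot, testing by pressing on the top above it, until the cabinet sits level and no longer rocks. Pinch and lift nothing, do not shove the cabinet along the bench, keep its jar standing and leave everything else alone. Finish while still holding a fingertip firmly down on that top corner, the cabinet level and borne there by the wedge.

Things in the scene. Friction and masses are not known exactly. Their poses are not given: they have to be found in the camera images.
- cabinet: wooden two-drawer slide cabinet, 200 deep (x) by 280 wide (y), flat top 85 mm above the bench, about 1.6 kg. Origin on the bench under its centre; drawers face its -x (the robot), left is +y. Body's underside 24 mm up, on four 24 mm square feet centred at x +-82, y +-122 mm. It stands level on three feet; 1 to 2.5 N on top of the short-footed corner tip it down, let go it rocks back
- press_spot (a point): point on the cabinet's top straight above the middle of the short foot; nothing stands within 50 mm of it
- short_foot (a point): point at bench height (not on the foot) under the middle of the short, front left foot (-x, +y), in the cabinet's axes; the foot's front face is 12 mm ahead of it (-x). The foot ends 4.5 to 10.5 mm above the bench (differs every time, not given)
- wedge: plain wooden wedge, 110 long (x), 50 mm wide (y), 60 g; top slopes evenly from 22 mm high at the heel (-x end) to 2 mm at the thin edge (+x), 1 mm per 5.5 mm. Origin at the centre of its underside. Starts flat on the bench before the short foot, thin edge 5 to 35 mm short of it and roughly towards it, up to 10 mm off to a side, 0.15 rad askew
- wedge_tip (a point): middle of the wedge's thin edge, at the underside
- wedge_heel (a point): middle of the wedge's heel face (the flat, upright 22 mm high by 50 mm wide end to push on), 11 mm up. The wedge slides freely under 1 N; when it binds under the foot the push needed jumps by some 2 N or more, and from about 10 N on the cabinet itself begins to slide
- jar_top: small white jar, 44 mm across, 50 mm tall, standing on the back right of the cabinet's top; origin at the centre of its underside
- jar_front: white plastic specimen jar, 48 mm across, 65 mm tall, standing; origin at the centre of its underside. It stands in front of the right half of the cabinet
- jar_side: white plastic specimen jar, 48 mm across, 65 mm tall, standing; origin at the centre of its underside. It stands to the right of the cabinet
- bottle: amber bottle, 60 mm across, 150 mm tall, standing to the left of the cabinet; origin at the centre of its underside
- beaker: glass beaker, 70 mm across, 90 mm tall, at the left of the bench; origin at the centre of its underside
- bin: open blue plastic bin, 140 by 200 mm, 70 mm tall, at the right of the bench; origin at the centre of its underside
- marker: black marker pen, 12 mm thick, 132 mm long, lying at the left of the bench; origin at its middle
Mind the look-alikes: they are no part of the job. What is shaped like the jar_top but blue or turquoise is not meant.

How it is judged:
By the outcome, as a careful person would: the job done as asked, in the order asked, and still so for the second after the job is handed in, while the arm keeps its last pose, push and grip.
It also fails if it takes over 54 s, if anything falls off the work surface, if the arm or the gripper's body presses on something with over 40 N, if the wrist force passes 120 N, or if a joint passes its speed limit or range.

## Robot

A 7-joint arm with a two-finger parallel gripper is mounted at the origin on the work surface. World frame = base frame: x ahead of the robot, y to its left, z up, the work surface at z = 0. Lengths are in m, angles in degrees, forces in N, time in s.
With the tool pointing down it reaches from about 0.425 to 0.875 m from the base axis. Payload 4.7 kg.
Tool frame: the origin (TCP) lies at the very end of the fingers, on their centre line; the grasp point (between the pads) lies 19 mm behind it; z points along the fingers, y is the direction in which the jaws open and shut (so a half turn about z gives the same grasp; the last joint's range is limited). The gripper opens to 87 mm and grips with 3 to 60 N. Pads are 19 mm wide; open, the fingers measure 117 mm over their backs; the gripper's body (75 mm by 190 mm) begins 51 mm behind the grasp point.
Start: joints at [75.464, 18.392, -4.016, 83.108, 1.295, 78.541, -3.26], TCP at [0.172, -0.627, 0.223] pointing down, gripper open.
Joint ranges: [-163.93, 163.93], [-17.29, 119.83], [-79.2, 71.16], [3.27, 140.29], [-89.18, 269.18], [5.43, 117.66], [-154.24, 154.24]. Speed limits (degrees/s): [147.25, 147.25, 180, 180, 180, 180, 180].

## Interface

Orientations are given as [roll, pitch, yaw] about the fixed x, y, z axes, in that order (R = Rz(yaw) Ry(pitch) Rx(roll)).
In Python, from cell import sensors, imaging, ticket gives the robot as it stands.
- The arm moves only by the tool carry_out, never from a script. Its argument "plan" is a list of rows, each an object of numbers: "fingers": the closure, from -1 (fully open) to 1 (shut); "dx", "dy", "dz": the shift along the tool's x, y, z normalised to -1 to 1, where 1 is 0.03 m; "rx", "ry", "rz": the turn, a rotation vector about the tool's x, y, z normalised to -1 to 1, where 1 is 10 degrees. A call has 1 to 12 rows; each row shifts and turns the commanded pose from where the row before left it, along the tool's axes as they then stand; what a row does not reach is not made up. A row lasts 1/8 s, in which the tool goes at most 62.5 mm and 10.7 degrees, less where a joint would pass 70% of its speed; a pose out of reach is approached as far as the arm can. A call with a number of a shift or a turn outside -1 to 1 is refused whole. A call with a gripper value outside its range is refused whole. The fingers move at their own pace and stop on an object; "force" is the grip in N (left out, the last holds). Time passes only in rows, so rows that do not move let the fingers close. It gives the time, the measured TCP pose, the force and the opening at its end, in the units of the state.
- sensors.get_obs(): the state, without advancing time (a new reading comes with each control period).
- imaging.read_camera(name): name is "scene" or "top"; returns a dict with "color" (420x560x3 uint8, red, green, blue), "mtx" (3x3 intrinsics, pixels), "extrinsics" (4x4, takes a point from world to camera coordinates). Camera axes: x right, y down, z forward; pixel columns grow to the right and rows downward; lengths in m; the calibration is good to about 2 mm. A picture is of the moment at which its call begins. There is no depth.
- ticket.sign_off(): hands the job in, once; it reports no verdict.
The state is a dict: "time_s": time; "qpos": joint angles; "joint_velocities": joint speeds; "effort": joint torques, N m; "tool_pos": TCP position; "tool_rot": TCP orientation; "force": force on the tool from outside, world axes, zero at the start; "wrist_torque": the same for the moment, N m; "grip_width": finger opening in m.
Only numpy, scipy, OpenCV 4.12 (cv2) and the standard library are available. Lean on these libraries where they do the work, as an engineer would, in place of code of your own. Each camera call takes 0.05 s, during which the arm holds its last target.

## Working session

There is one attempt and no reset: what is moved stays moved. The work goes in short steps, Python scripts to look and compute and a tool call to move; the robot and the scene stay as the last step left them, time stands still between calls to the robot, and variables do not carry over. Pictures are saved under pics/ and viewed, and the job is handed in when it is done.

Besides the shell and the picture viewer there is one more tool, called after "Call:" by a JSON object that holds its "fn" and its "kwargs". carry_out: Moves the arm, as the interface text tells. Scaled input: -1 to 1 covers 0.03 m each way for a shift and 10 degrees each way for a turn. Its arguments: {"type":"object","properties":{"plan":{"type":"array"},"force":{"type":"number"}},"required":["plan"]}

```bash
mkdir -p pics; ls
python3 - <<'E'
from cell import sensors, imaging, ticket
import cv2, numpy as np
print(sensors.get_obs())
for n in ("scene","top"):
    c=imaging.read_camera(n); cv2.imwrite(f"pics/{n}0.png",c["color"][:,:,::-1]); print(n,c["mtx"],c["extrinsics"])
    np.savez(f"{n}0.npz",**c)
E
```

```text
pics
{'time_s': 0.0, 'qpos': array([75.46484789, 18.44028537, -4.01550467, 83.17558571,  1.29486087,
       78.54174646, -3.2607958 ]), 'joint_velocities': array([ 0.0143937 ,  0.07149967,  0.04878911,  0.01131847, -0.10792079,
        0.08232232,  0.00457172]), 'effort': array([-4.25016433e-04, -4.91282451e+01, -4.04550070e-01, -3.12525773e+01,
       -6.40596240e-02,  4.38896427e-02,  1.75153496e-04]), 'tool_pos': array([ 0.17178892, -0.62630005,  0.22144164]), 'tool_rot': array([-1.79887621e+02,  5.71026297e-03,  1.53440736e+01]), 'force': array([ 0.41650823,  0.19407747, -0.0548571 ]), 'wrist_torque': array([ 0.01225487, -0.00247342, -0.00417471]), 'grip_width': 0.08730899930748733}
scene [[477.63919907   0.         281.59734802]
 [  0.         477.63919907 213.10635594]
 [  0.           0.           1.        ]] [[ 3.83192320e-01  9.23668579e-01  4.40064888e-05 -1.69026134e-01]
 [ 7.65563149e-01 -3.17574186e-01 -5.59517383e-01 -3.91650498e-01]
 [-5.16794651e-01  2.14436454e-01 -8.28818615e-01  1.67002826e+00]
 [ 0.00000000e+00  0.00000000e+00  0.00000000e+00  1.00000000e+00]]
top [[433.23738476   0.         272.70065237]
 [  0.         433.23738476 214.3166272 ]
 [  0.           0.           1.        ]] [[ 0.00444944 -0.99998788  0.00210656 -0.05757089]
 [-0.98180971 -0.0047684  -0.18980766  0.55777548]
 [ 0.1898154  -0.00122371 -0.98181903  1.19259499]
 [ 0.          0.          0.          1.        ]]
```

View pics/scene0.png

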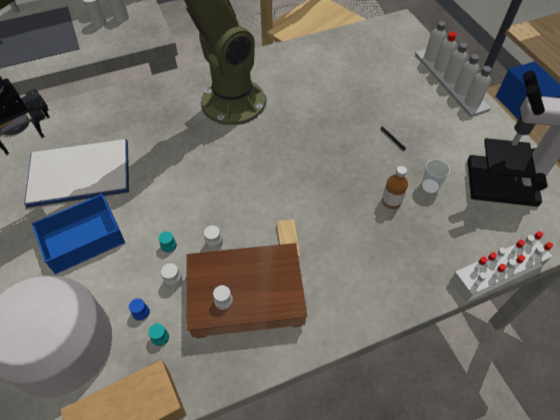

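View pics/top0.png

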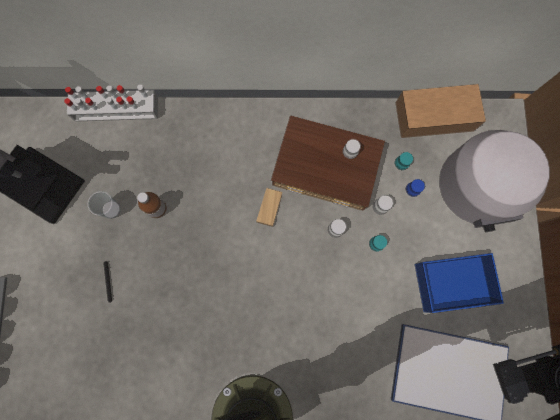

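The top view shows the cabinet at about (330,162), the wedge at (268,207) and jar_top at (352,148). The scene view shows the wedge at (288,236). Next I'll take enlarged crops and measure.

```bash
cat > h.py <<'E'
import numpy as np, cv2
def ray(c,u,v,z):
    K=c["mtx"];T=c["extrinsics"];R=T[:3,:3];t=T[:3,3]
    o=-R.T@t; d=R.T@np.linalg.solve(K,[u,v,1.]); s=(z-o[2])/d[2]; return o+s*d
def proj(c,p):
    T=c["extrinsics"];q=c["mtx"]@(T[:3,:3]@np.asarray(p,float)+T[:3,3]); return q[:2]/q[2]
def crop(c,x0,y0,w,h,name,s=5):
    im=c["color"][y0:y0+h,x0:x0+w,::-1]; cv2.imwrite(name,cv2.resize(im,None,fx=s,fy=s,interpolation=cv2.INTER_CUBIC))
E
python3 - <<'E'
import numpy as np,cv2
from h import *
t=np.load("top0.npz"); s=np.load("scene0.npz")
crop(t,245,110,150,120,"pics/tc0.png"); crop(s,175,210,140,120,"pics/sc0.png")
for c,nm,pt in ((t,"t",(330,175)),(s,"s",(245,275))):
    hsv=cv2.cvtColor(c["color"],cv2.COLOR_RGB2HSV)
    print(nm,"cab",hsv[pt[1],pt[0]],"wedge",hsv[207,268] if nm=="t" else hsv[236,288])
E
```

```text
t cab [  8 130  88] wedge [ 16  99 180]
s cab [ 11 143  98] wedge [ 20  95 194]
```

View pics/tc0.png

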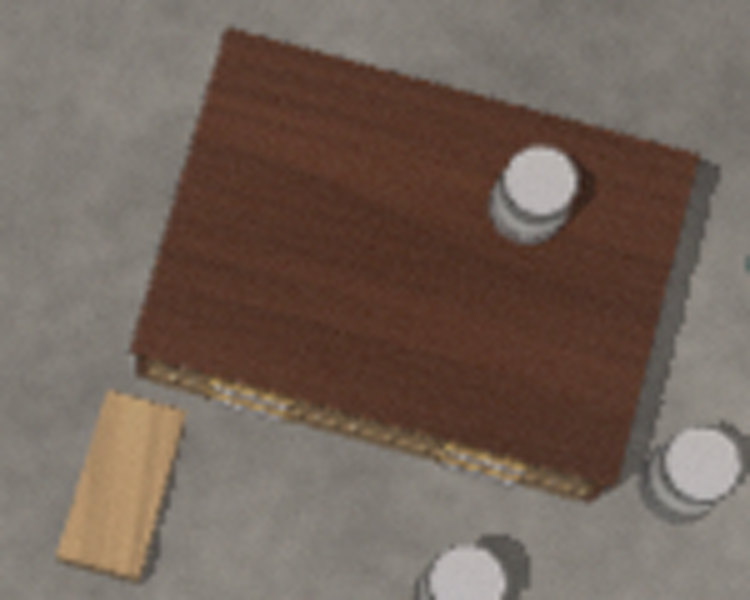

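View pics/sc0.png

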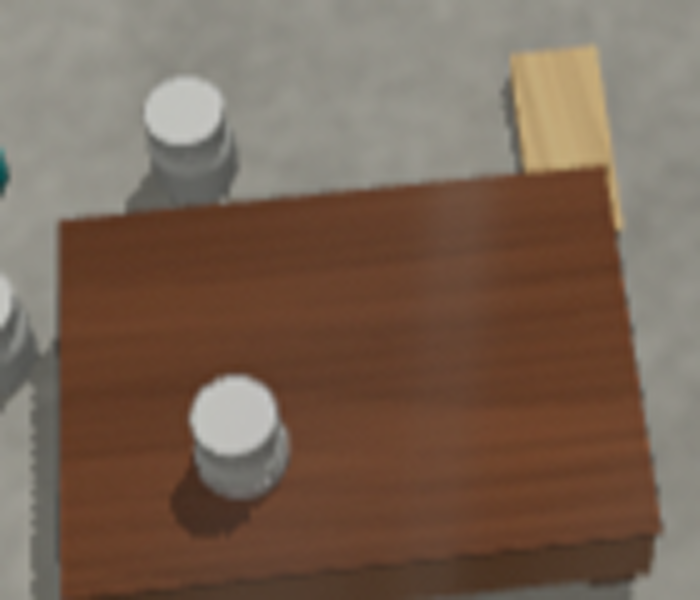

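The crops confirm the wedge: a tan block with its thin edge at top px (267..282,189..192) and its heel at (256..273,222..226). It sits before the cabinet's near left corner, at about (272,180).

Run:
```python
import numpy as np,cv2
from h import *
t=np.load("top0.npz"); s=np.load("scene0.npz")
def fit(P,z,M,c):
    W=np.array([ray(c,u,v,zz)[:2] for (u,v),zz in zip(P,z)]); M=np.array(M,float)
    a=M-M.mean(0); b=W-W.mean(0)
    th=np.arctan2((a[:,0]*b[:,1]-a[:,1]*b[:,0]).sum(),(a*b).sum())
    R=np.array([[np.cos(th),-np.sin(th)],[np.sin(th),np.cos(th)]])
    o=W.mean(0)-R@M.mean(0); print("orig",o.round(4),"yaw",np.degrees(th).round(2),"res mm",((W-(M@R.T+o))*1e3).round(1).tolist()); return o,R,th
f=lambda L,o=(245,110):[(x/5-.4+o[0],y/5-.4+o[1]) for x,y in L]
print("cab top")
o,R,th=fit(f([(228,28),(699,155),(132,353),(603,490)])[:3],[.085]*3,[(.1,.14),(.1,-.14),(-.1,.14)],t)
fs=lambda L:f(L,(175,210))
fit(fs([(660,535),(59,221),(607,167)]),[.085]*3,[(.1,.14),(-.1,-.14),(-.1,.14)],s)
sf=o+R@[-.082,.122]; print("short foot",sf,"front dir",R[:,0])
hsv=cv2.cvtColor(t["color"],cv2.COLOR_RGB2HSV); m=cv2.inRange(hsv,(10,60,135),(28,160,255)); m[:,:250]=0;m[:,290:]=0;m[:186]=0;m[235:]=0
ct=max(cv2.findContours(m,0,1)[0],key=cv2.contourArea); print(cv2.contourArea(ct),cv2.boxPoints(cv2.minAreaRect(ct)).tolist())
print("wedge man")
wo,wR,wth=fit(f([(109,391),(184,409),(56,557),(138,577)]),[.002,.002,.022,.022],[(.055,.025),(.055,-.025),(-.055,.025),(-.055,-.025)],t)
print("tip",wo+wR@[.055,0],"heel",wo+wR@[-.055,0])
rel=R.T@(wo+wR@[.055,0]-sf); print("tip in foot/cab axes",rel, "rel yaw",np.degrees(wth-th))
print("heel in cab",R.T@(wo+wR@[-.055,0]-sf))
np.savez("cal.npz",o=o,R=R,th=th,sf=sf)
```

```text
cab top
orig [ 0.7121 -0.2135] yaw -15.55 res mm [[2.2, 0.5], [0.3, -2.6], [-2.5, 2.1]]
orig [ 0.7139 -0.2129] yaw -16.18 res mm [[2.6, 0.5], [-1.7, -2.8], [-0.9, 2.3]]
short foot [ 0.66581134 -0.07395616] front dir [ 0.96337414 -0.2681609 ]
532.5 [[255.81129455566406, 220.6603546142578], [265.4716796875, 186.8490447998047], [281.71697998046875, 191.4905548095703], [272.05657958984375, 225.30186462402344]]
wedge man
orig [ 0.5912 -0.0439] yaw -14.89 res mm [[-0.9, -1.7], [0.9, 1.2], [-0.6, 0.2], [0.6, 0.3]]
tip [ 0.64431296 -0.05806506] heel [ 0.53800779 -0.02979475]
tip in foot/cab axes [-0.02497236  0.00954405] rel yaw 0.6625623800038095
heel in cab [-0.134965    0.00827205]
```

Call:
{"fn": "carry_out", "kwargs": {"plan": [{"fingers": 1,"dx": 0.95,"dy": -1},{"fingers": 1,"dx": 0.95,"dy": -1},{"fingers": 1,"dx": 0.95,"dy": -1},{"fingers": 1,"dx": 0.95,"dy": -1},{"fingers": 1,"dx": 0.95,"dy": -1},{"fingers": 1,"dx": 0.95,"dy": -1},{"fingers": 1,"dx": 0.95,"dy": -1},{"fingers": 1,"dx": 0.95,"dy": -1},{"fingers": 1,"dx": 0.95,"dy": -1},{"fingers": 1,"dx": 0.95,"dy": -1},{"fingers": 1,"dx": 0.95,"dy": -1},{"fingers": 1,"dx": 0.95,"dy": -1}], "force": 20}}

```text
validation failed for argument at $.pl...
```

Call:
{"fn": "carry_out", "kwargs": {"plan": [{"fingers": 1,"dx": 0.95,"dy": -1,"dz": 0,"rx": 0,"ry": 0,"rz": 0}], "force": 20}}

```text
time_s: 0.22
tool_pos: [0.1887, -0.5916, 0.2212]
tool_rot: [-179.9, 0.1, 15.0]
force: [0.9, -0.4, 0.0]
grip_width: 0.0826
```

Call:
{"fn": "carry_out", "kwargs": {"plan": [{"fingers": 1,"dx": 0.95,"dy": -1,"dz": 0,"rx": 0,"ry": 0,"rz": 0},{"fingers": 1,"dx": 0.95,"dy": -1,"dz": 0,"rx": 0,"ry": 0,"rz": 0},{"fingers": 1,"dx": 0.95,"dy": -1,"dz": 0,"rx": 0,"ry": 0,"rz": 0},{"fingers": 1,"dx": 0.95,"dy": -1,"dz": 0,"rx": 0,"ry": 0,"rz": 0},{"fingers": 1,"dx": 0.95,"dy": -1,"dz": 0,"rx": 0,"ry": 0,"rz": 0},{"fingers": 1,"dx": 0.95,"dy": -1,"dz": 0,"rx": 0,"ry": 0,"rz": 0},{"fingers": 1,"dx": 0.95,"dy": -1,"dz": 0,"rx": 0,"ry": 0,"rz": 0},{"fingers": 1,"dx": 0.95,"dy": -1,"dz": 0,"rx": 0,"ry": 0,"rz": 0},{"fingers": 1,"dx": 0.95,"dy": -1,"dz": 0,"rx": 0,"ry": 0,"rz": 0},{"fingers": 1,"dx": 0.95,"dy": -1,"dz": 0,"rx": 0,"ry": 0,"rz": 0},{"fingers": 1,"dx": 0.95,"dy": -1,"dz": 0,"rx": 0,"ry": 0,"rz": 0}]}}

```text
time_s: 1.6
tool_pos: [0.4068, -0.1878, 0.2223]
tool_rot: [180.0, 0.0, 15.3]
force: [0.2, 0.4, 0.7]
grip_width: 0.0005
```

Call:
{"fn": "carry_out", "kwargs": {"plan": [{"fingers": 1,"dx": 0.91,"dy": -0.95,"dz": 0,"rx": 0,"ry": 0,"rz": 0},{"fingers": 1,"dx": 0.91,"dy": -0.95,"dz": 0,"rx": 0,"ry": 0,"rz": 0},{"fingers": 1,"dx": 0.91,"dy": -0.95,"dz": 0,"rx": 0,"ry": 0,"rz": 0},{"fingers": 1,"dx": 0.91,"dy": -0.95,"dz": 0,"rx": 0,"ry": 0,"rz": 0},{"fingers": 1,"dx": 0.91,"dy": -0.95,"dz": 0,"rx": 0,"ry": 0,"rz": 0},{"fingers": 1,"dx": 0,"dy": 0,"dz": 0.9,"rx": 0,"ry": 0,"rz": 1},{"fingers": 1,"dx": 0,"dy": 0,"dz": 0.9,"rx": 0,"ry": 0,"rz": 1},{"fingers": 1,"dx": 0,"dy": 0,"dz": 0.9,"rx": 0,"ry": 0,"rz": 1},{"fingers": 1,"dx": 0,"dy": 0,"dz": 1,"rx": 0,"ry": 0,"rz": 0},{"fingers": 1,"dx": 0,"dy": 0,"dz": 1,"rx": 0,"ry": 0,"rz": 0},{"fingers": 1,"dx": 0,"dy": 0,"dz": 0.9,"rx": 0,"ry": 0,"rz": 0},{"fingers": 1,"dx": 0,"dy": 0,"dz": 0,"rx": 0,"ry": 0,"rz": 0}]}}

```text
time_s: 3.1
tool_pos: [0.4982, -0.0155, 0.0525]
tool_rot: [180.0, 0.3, -14.6]
force: [0.4, -0.0, 0.1]
grip_width: 0.0004
```

Call:
{"fn": "carry_out", "kwargs": {"plan": [{"fingers": 1,"dx": 0,"dy": 0,"dz": 0.8,"rx": 0,"ry": 0,"rz": 0},{"fingers": 1,"dx": 0,"dy": 0,"dz": 0.7,"rx": 0,"ry": 0,"rz": 0},{"fingers": 1,"dx": 0,"dy": 0,"dz": 0,"rx": 0,"ry": 0,"rz": 0}]}}

```text
time_s: 3.48
tool_pos: [0.4998, -0.0157, 0.0094]
tool_rot: [180.0, 0.1, -14.7]
force: [0.0, -0.5, 0.1]
grip_width: 0.0005
```

Run:
```python
from cell import imaging
from h import *
for n,b in (("top",(215,160,120,90)),("scene",(240,150,120,100))):
    c=imaging.read_camera(n); crop(c,*b,f"pics/{n}1.png",6 if n=="top" else 5)
```

```text
(no output)
```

View pics/top1.png

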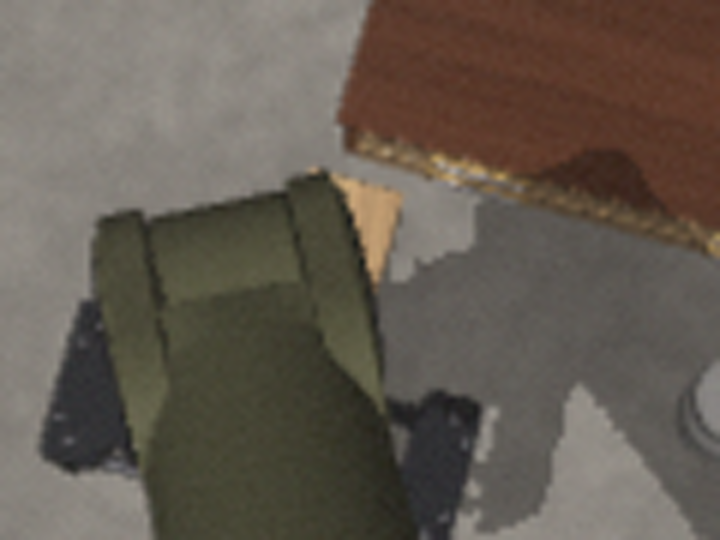

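View pics/scene1.png

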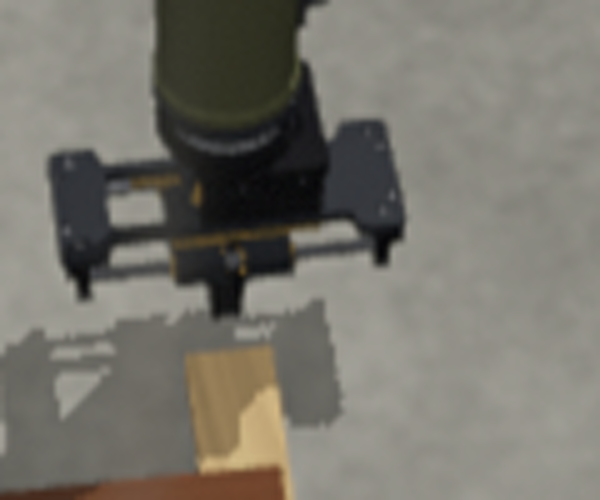

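The closed fingers are square behind the heel, at scene crop (228,310) against the heel edge (187–272,350). Pushing now, with a slight drift toward the wedge's right to centre it under the foot.

Call:
{"fn": "carry_out", "kwargs": {"plan": [{"fingers": 1,"dx": 0.4,"dy": 0,"dz": 0.05,"rx": 0,"ry": 0,"rz": 0},{"fingers": 1,"dx": 0.4,"dy": 0,"dz": 0.02,"rx": 0,"ry": 0,"rz": 0},{"fingers": 1,"dx": 0.1,"dy": 0.0,"dz": 0,"rx": 0,"ry": 0,"rz": 0},{"fingers": 1,"dx": 0.1,"dy": 0,"dz": 0,"rx": 0,"ry": 0,"rz": 0},{"fingers": 1,"dx": 0.1,"dy": 0.018,"dz": 0,"rx": 0,"ry": 0,"rz": 0},{"fingers": 1,"dx": 0.1,"dy": 0.018,"dz": 0,"rx": 0,"ry": 0,"rz": 0},{"fingers": 1,"dx": 0.1,"dy": 0.018,"dz": 0,"rx": 0,"ry": 0,"rz": 0},{"fingers": 1,"dx": 0.1,"dy": 0.018,"dz": 0,"rx": 0,"ry": 0,"rz": 0},{"fingers": 1,"dx": 0.1,"dy": 0.018,"dz": 0,"rx": 0,"ry": 0,"rz": 0},{"fingers": 1,"dx": 0.1,"dy": 0.018,"dz": 0,"rx": 0,"ry": 0,"rz": 0}]}}

```text
time_s: 4.82
tool_pos: [0.5462, -0.0311, 0.0074]
tool_rot: [180.0, 0.0, -14.7]
force: [0.2, -0.3, 0.6]
grip_width: 0.0004
```

Run:
```python
from cell import imaging
from h import *
for n,b in (("top",(215,160,120,90)),("scene",(240,150,120,100))):
    c=imaging.read_camera(n); crop(c,*b,f"pics/{n}2.png",6 if n=="top" else 5); np.savez(n+"2.npz",**c)
```

```text
(no output)
```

View pics/scene2.png

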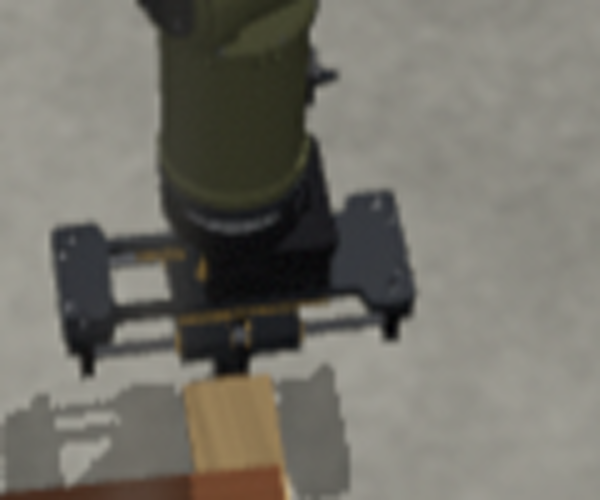

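View pics/top2.png

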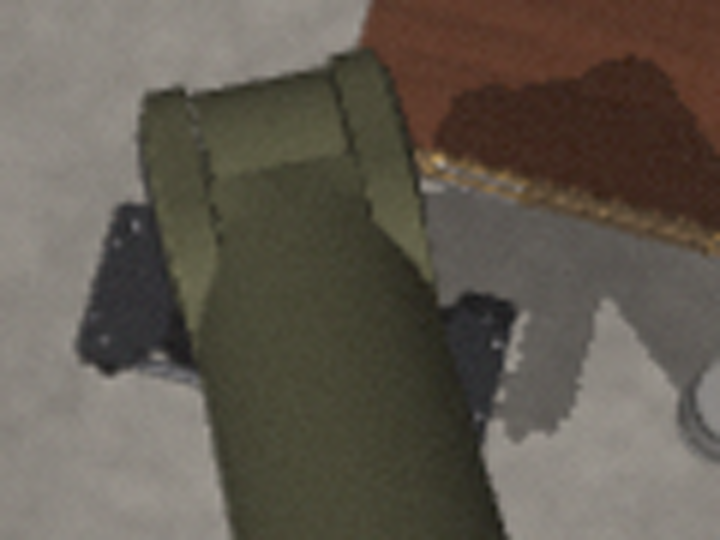

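```bash
cat > m.py <<'E'
import sys
from h import *
k=np.load("cal.npz"); c=np.load("scene2.npz")
a=list(map(float,sys.argv[1:]))
P=[ray(c,240+a[i]/5-.4,150+a[i+1]/5-.4,.022)[:2] for i in (0,2)]
P=np.array(P); m=P.mean(0); e=P[1]-P[0]
print("heel",m,"len",np.linalg.norm(e),"yaw",np.degrees(np.arctan2(-e[0],e[1])))
print("cab axes rel foot",k["R"].T@(m-k["sf"]), "cabyaw",np.degrees(k["th"]))
E
python3 m.py 187 352 272 347; python3 m.py 184 386 270 376
```

```text
heel [ 0.53962679 -0.02876714] len 0.04878086164352866 yaw -18.507813768695467
cab axes rel foot [-0.13368086  0.00969617] cabyaw -15.55485911120871
heel [ 0.55878539 -0.0383382 ] len 0.049274728705108246 yaw -14.687043842532002
cab axes rel foot [-0.11265738  0.00561325] cabyaw -15.55485911120871
```

Call:
{"fn": "carry_out", "kwargs": {"plan": [{"fingers": 1,"dx": 0.06,"dy": 0.006,"dz": 0,"rx": 0,"ry": 0,"rz": 0},{"fingers": 1,"dx": 0.06,"dy": 0.006,"dz": 0,"rx": 0,"ry": 0,"rz": 0},{"fingers": 1,"dx": 0.06,"dy": 0.006,"dz": 0,"rx": 0,"ry": 0,"rz": 0}]}}

```text
time_s: 5.3
tool_pos: [0.5512, -0.0329, 0.0074]
tool_rot: [180.0, 0.0, -14.7]
force: [-0.9, -0.6, -0.1]
grip_width: 0.0006
```

Call:
{"fn": "carry_out", "kwargs": {"plan": [{"fingers": 1,"dx": 0.05,"dy": 0.004,"dz": 0,"rx": 0,"ry": 0,"rz": 0},{"fingers": 1,"dx": 0.05,"dy": 0.004,"dz": 0,"rx": 0,"ry": 0,"rz": 0}]}}

```text
time_s: 5.55
tool_pos: [0.554, -0.0338, 0.0074]
tool_rot: [180.0, 0.0, -14.7]
force: [-1.1, 0.5, 0.1]
grip_width: 0.0003
```

Call:
{"fn": "carry_out", "kwargs": {"plan": [{"fingers": 1,"dx": 0.05,"dy": 0.002,"dz": 0,"rx": 0,"ry": 0,"rz": 0},{"fingers": 1,"dx": 0.05,"dy": 0.002,"dz": 0,"rx": 0,"ry": 0,"rz": 0}]}}

```text
time_s: 5.8
tool_pos: [0.5569, -0.0347, 0.0074]
tool_rot: [180.0, 0.0, -14.7]
force: [-0.6, 0.7, 0.6]
grip_width: 0.0004
```

Still sliding freely at about 1 N or less. Continuing in small steps.

Call:
{"fn": "carry_out", "kwargs": {"plan": [{"fingers": 1,"dx": 0.04,"dy": 0,"dz": 0,"rx": 0,"ry": 0,"rz": 0},{"fingers": 1,"dx": 0.04,"dy": 0,"dz": 0,"rx": 0,"ry": 0,"rz": 0}]}}

```text
time_s: 6.05
tool_pos: [0.5592, -0.0353, 0.0074]
tool_rot: [180.0, 0.0, -14.7]
force: [-0.7, 0.4, 0.2]
grip_width: 0.0007
```

Call:
{"fn": "carry_out", "kwargs": {"plan": [{"fingers": 1,"dx": 0.04,"dy": 0,"dz": 0,"rx": 0,"ry": 0,"rz": 0},{"fingers": 1,"dx": 0.04,"dy": 0,"dz": 0,"rx": 0,"ry": 0,"rz": 0}]}}

```text
time_s: 6.3
tool_pos: [0.5616, -0.036, 0.0074]
tool_rot: [180.0, -0.0, -14.7]
force: [-0.4, 0.6, 0.9]
grip_width: 0.0003
```

Call:
{"fn": "carry_out", "kwargs": {"plan": [{"fingers": 1,"dx": 0.04,"dy": 0,"dz": 0,"rx": 0,"ry": 0,"rz": 0},{"fingers": 1,"dx": 0.04,"dy": 0,"dz": 0,"rx": 0,"ry": 0,"rz": 0}]}}

```text
time_s: 6.55
tool_pos: [0.5639, -0.0365, 0.0074]
tool_rot: [180.0, -0.0, -14.7]
force: [-0.2, 0.1, 0.4]
grip_width: 0.0004
```

Call:
{"fn": "carry_out", "kwargs": {"plan": [{"fingers": 1,"dx": 0.04,"dy": 0,"dz": 0,"rx": 0,"ry": 0,"rz": 0},{"fingers": 1,"dx": 0.04,"dy": 0,"dz": 0,"rx": 0,"ry": 0,"rz": 0}]}}

```text
time_s: 6.8
tool_pos: [0.5662, -0.0371, 0.0074]
tool_rot: [180.0, 0.0, -14.7]
force: [-0.9, -0.1, 1.6]
grip_width: 0.0009
```

Call:
{"fn": "carry_out", "kwargs": {"plan": [{"fingers": 1,"dx": 0.04,"dy": 0,"dz": 0,"rx": 0,"ry": 0,"rz": 0},{"fingers": 1,"dx": 0.04,"dy": 0,"dz": 0,"rx": 0,"ry": 0,"rz": 0}]}}

```text
time_s: 7.05
tool_pos: [0.5686, -0.0377, 0.0074]
tool_rot: [180.0, -0.0, -14.7]
force: [-1.3, 0.6, -0.4]
grip_width: 0.0002
```

Call:
{"fn": "carry_out", "kwargs": {"plan": [{"fingers": 1,"dx": 0.04,"dy": 0,"dz": 0,"rx": 0,"ry": 0,"rz": 0},{"fingers": 1,"dx": 0.04,"dy": 0,"dz": 0,"rx": 0,"ry": 0,"rz": 0}]}}

```text
time_s: 7.3
tool_pos: [0.5709, -0.0384, 0.0074]
tool_rot: [180.0, 0.0, -14.7]
force: [-0.3, 0.3, 1.3]
grip_width: 0.0003
```

Call:
{"fn": "carry_out", "kwargs": {"plan": [{"fingers": 1,"dx": 0.04,"dy": 0,"dz": 0,"rx": 0,"ry": 0,"rz": 0},{"fingers": 1,"dx": 0.04,"dy": 0,"dz": 0,"rx": 0,"ry": 0,"rz": 0}]}}

```text
time_s: 7.55
tool_pos: [0.5732, -0.039, 0.0074]
tool_rot: [180.0, -0.0, -14.7]
force: [-0.3, 0.1, 1.6]
grip_width: 0.0006
```

Call:
{"fn": "carry_out", "kwargs": {"plan": [{"fingers": 1,"dx": 0.04,"dy": 0,"dz": 0,"rx": 0,"ry": 0,"rz": 0},{"fingers": 1,"dx": 0.04,"dy": 0,"dz": 0,"rx": 0,"ry": 0,"rz": 0}]}}

```text
time_s: 7.8
tool_pos: [0.5755, -0.0396, 0.0074]
tool_rot: [180.0, -0.0, -14.7]
force: [-1.1, -0.5, -0.1]
grip_width: 0.0005
```

Call:
{"fn": "carry_out", "kwargs": {"plan": [{"fingers": 1,"dx": 0.03,"dy": 0,"dz": 0,"rx": 0,"ry": 0,"rz": 0},{"fingers": 1,"dx": 0.03,"dy": 0,"dz": 0,"rx": 0,"ry": 0,"rz": 0}]}}

```text
time_s: 8.05
tool_pos: [0.5772, -0.04, 0.0074]
tool_rot: [180.0, 0.0, -14.7]
force: [-0.6, -1.0, 1.0]
grip_width: 0.0004
```

Call:
{"fn": "carry_out", "kwargs": {"plan": [{"fingers": 1,"dx": 0.03,"dy": 0,"dz": 0,"rx": 0,"ry": 0,"rz": 0},{"fingers": 1,"dx": 0.03,"dy": 0,"dz": 0,"rx": 0,"ry": 0,"rz": 0}]}}

```text
time_s: 8.3
tool_pos: [0.579, -0.0405, 0.0074]
tool_rot: [180.0, -0.0, -14.7]
force: [-1.2, -0.4, 0.8]
grip_width: 0.0005
```

Call:
{"fn": "carry_out", "kwargs": {"plan": [{"fingers": 1,"dx": 0.03,"dy": 0,"dz": 0,"rx": 0,"ry": 0,"rz": 0},{"fingers": 1,"dx": 0.03,"dy": 0,"dz": 0,"rx": 0,"ry": 0,"rz": 0}]}}

```text
time_s: 8.55
tool_pos: [0.5807, -0.041, 0.0074]
tool_rot: [180.0, -0.0, -14.7]
force: [-0.6, 1.2, 1.0]
grip_width: 0.0003
```

Run:
```python
from cell import imaging
from h import *
for n,b in (("top",(215,130,120,90)),("scene",(240,150,120,100))):
    c=imaging.read_camera(n); crop(c,*b,f"pics/{n}3.png",6 if n=="top" else 5); np.savez(n+"3.npz",**c)
```

```text
(no output)
```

View pics/scene3.png

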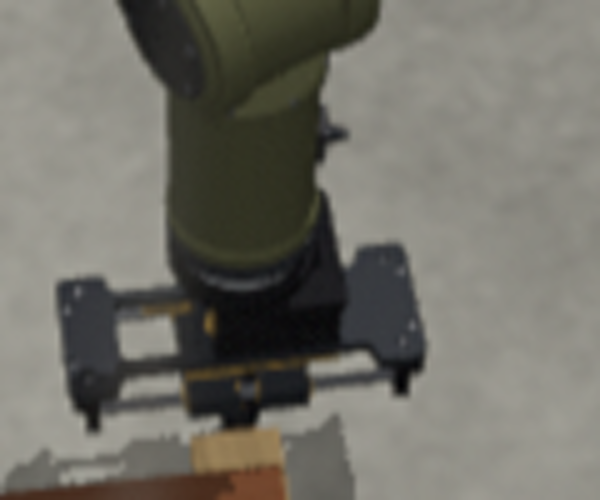

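```bash
python3 m.py 191 439 281 430
python3 - <<'E'
from h import *
import numpy as np
k=np.load("cal.npz");d=np.array([.967,-.2535]); p=np.array([.5807,-.041])+d*.0095
print(k["R"].T@(p-k["sf"]))
E
```

```text
heel [ 0.59339936 -0.04740761] len 0.05068623923314416 yaw -15.8732408993002
cab axes rel foot [-0.07687912  0.00615812] cabyaw -15.55485911120871
[-0.08133578  0.009069  ]
```

Call:
{"fn": "carry_out", "kwargs": {"plan": [{"fingers": 1,"dx": 0.025,"dy": 0,"dz": 0,"rx": 0,"ry": 0,"rz": 0},{"fingers": 1,"dx": 0.025,"dy": 0,"dz": 0,"rx": 0,"ry": 0,"rz": 0}]}}

```text
time_s: 8.9
tool_pos: [0.5821, -0.0413, 0.0074]
tool_rot: [180.0, -0.0, -14.7]
force: [-0.0, 0.1, 0.5]
grip_width: 0.0006
```

Call:
{"fn": "carry_out", "kwargs": {"plan": [{"fingers": 1,"dx": 0.025,"dy": 0,"dz": 0,"rx": 0,"ry": 0,"rz": 0},{"fingers": 1,"dx": 0.025,"dy": 0,"dz": 0,"rx": 0,"ry": 0,"rz": 0}]}}

```text
time_s: 9.15
tool_pos: [0.5836, -0.0417, 0.0074]
tool_rot: [180.0, -0.0, -14.7]
force: [-0.3, 0.1, -0.3]
grip_width: 0.0003
```

Run:
```python
from cell import imaging,sensors
from h import *
a=np.load("top0.npz")["color"]; 
c=imaging.read_camera("top"); print(sensors.get_obs()["force"])
# cabinet shift check: back edges
def P(im): return cv2.cvtColor(im,cv2.COLOR_RGB2GRAY).astype(np.float32)[112:175,300:400]
print(cv2.phaseCorrelate(P(a),P(c["color"]),cv2.createHanningWindow((100,63),cv2.CV_32F)))
```

```text
[0.42906142 0.51120138 0.09867188]
((-0.02765969232891763, 0.07024712036578862), 0.9650304587185383)
```

Cabinet unmoved and the wedge not bound yet. Continuing.

Call:
{"fn": "carry_out", "kwargs": {"plan": [{"fingers": 1,"dx": 0.025,"dy": 0,"dz": 0,"rx": 0,"ry": 0,"rz": 0},{"fingers": 1,"dx": 0.025,"dy": 0,"dz": 0,"rx": 0,"ry": 0,"rz": 0}]}}

```text
time_s: 9.45
tool_pos: [0.5849, -0.0421, 0.0074]
tool_rot: [180.0, 0.0, -14.7]
force: [-0.2, 0.9, 1.4]
grip_width: 0.0004
```

Call:
{"fn": "carry_out", "kwargs": {"plan": [{"fingers": 1,"dx": 0.025,"dy": 0,"dz": 0,"rx": 0,"ry": 0,"rz": 0},{"fingers": 1,"dx": 0.025,"dy": 0,"dz": 0,"rx": 0,"ry": 0,"rz": 0}]}}

```text
time_s: 9.7
tool_pos: [0.5858, -0.0422, 0.0074]
tool_rot: [180.0, 0.1, -14.6]
force: [-4.2, 0.4, 3.5]
grip_width: 0.0004
```

The force jumped to about 4 N, so the wedge has bound. I'll hold and re-read.

Call:
{"fn": "carry_out", "kwargs": {"plan": [{"fingers": 1,"dx": 0,"dy": 0,"dz": 0,"rx": 0,"ry": 0,"rz": 0}]}}

```text
time_s: 9.82
tool_pos: [0.5858, -0.0422, 0.0074]
tool_rot: [180.0, 0.1, -14.6]
force: [-4.2, 0.8, 2.8]
grip_width: 0.0001
```

Call:
{"fn": "carry_out", "kwargs": {"plan": [{"fingers": 1,"dx": 0.015,"dy": 0,"dz": 0,"rx": 0,"ry": 0,"rz": 0},{"fingers": 1,"dx": 0,"dy": 0,"dz": 0,"rx": 0,"ry": 0,"rz": 0}]}}

```text
time_s: 10.07
tool_pos: [0.586, -0.0422, 0.0073]
tool_rot: [180.0, 0.1, -14.6]
force: [-4.5, 1.6, 4.9]
grip_width: 0.0007
```

Call:
{"fn": "carry_out", "kwargs": {"plan": [{"fingers": 1,"dx": -0.3,"dy": 0,"dz": 0,"rx": 0,"ry": 0,"rz": 0},{"fingers": 1,"dx": -0.4,"dy": 0,"dz": 0,"rx": 0,"ry": 0,"rz": 0},{"fingers": 1,"dx": 0,"dy": 0,"dz": -1,"rx": 0,"ry": 0,"rz": 0},{"fingers": 1,"dx": 0,"dy": 0,"dz": -1,"rx": 0,"ry": 0,"rz": 0},{"fingers": 1,"dx": 0,"dy": 0,"dz": -1,"rx": 0,"ry": 0,"rz": 0},{"fingers": 1,"dx": 0,"dy": 0,"dz": -1,"rx": 0,"ry": 0,"rz": 0},{"fingers": 1,"dx": 0.9,"dy": 0.1,"dz": 0,"rx": 0,"ry": 0,"rz": 0},{"fingers": 1,"dx": 0.9,"dy": 0.1,"dz": 0,"rx": 0,"ry": 0,"rz": 0},{"fingers": 1,"dx": 0.9,"dy": 0.1,"dz": 0,"rx": 0,"ry": 0,"rz": 0},{"fingers": 1,"dx": 0.87,"dy": 0.05,"dz": 0,"rx": 0,"ry": 0,"rz": 0},{"fingers": 1,"dx": 0,"dy": 0,"dz": 0,"rx": 0,"ry": 0,"rz": 0}]}}

```text
time_s: 11.45
tool_pos: [0.6682, -0.0753, 0.1269]
tool_rot: [-180.0, -0.0, -14.7]
force: [-1.1, 0.9, -0.6]
grip_width: 0.0009
```

Call:
{"fn": "carry_out", "kwargs": {"plan": [{"fingers": 1,"dx": -0.05,"dy": 0,"dz": 0.6,"rx": 0,"ry": 0,"rz": 0},{"fingers": 1,"dx": 0,"dy": 0,"dz": 0.6,"rx": 0,"ry": 0,"rz": 0},{"fingers": 1,"dx": 0,"dy": 0,"dz": 0.05,"rx": 0,"ry": 0,"rz": 0},{"fingers": 1,"dx": 0,"dy": 0,"dz": 0,"rx": 0,"ry": 0,"rz": 0}]}}

```text
time_s: 11.95
tool_pos: [0.6657, -0.074, 0.0897]
tool_rot: [180.0, 0.0, -14.6]
force: [0.8, 0.8, 1.1]
grip_width: 0.0007
```

Call:
{"fn": "carry_out", "kwargs": {"plan": [{"fingers": 1,"dx": 0,"dy": 0,"dz": 0.05,"rx": 0,"ry": 0,"rz": 0},{"fingers": 1,"dx": 0,"dy": 0,"dz": 0.03,"rx": 0,"ry": 0,"rz": 0}]}}

```text
time_s: 12.2
tool_pos: [0.6664, -0.0741, 0.088]
tool_rot: [-180.0, -0.1, -14.7]
force: [0.7, -0.3, -0.4]
grip_width: 0.0005
```

Call:
{"fn": "carry_out", "kwargs": {"plan": [{"fingers": 1,"dx": 0,"dy": 0,"dz": 0.02,"rx": 0,"ry": 0,"rz": 0},{"fingers": 1,"dx": 0,"dy": 0,"dz": 0,"rx": 0,"ry": 0,"rz": 0}]}}

```text
time_s: 12.45
tool_pos: [0.6661, -0.0741, 0.087]
tool_rot: [180.0, -0.0, -14.7]
force: [-0.1, -0.4, -0.5]
grip_width: 0.0002
```

Call:
{"fn": "carry_out", "kwargs": {"plan": [{"fingers": 1,"dx": 0,"dy": 0,"dz": 0.02,"rx": 0,"ry": 0,"rz": 0},{"fingers": 1,"dx": 0,"dy": 0,"dz": 0,"rx": 0,"ry": 0,"rz": 0}]}}

```text
time_s: 12.7
tool_pos: [0.666, -0.0741, 0.0863]
tool_rot: [180.0, 0.0, -14.7]
force: [-0.4, -0.8, -0.2]
grip_width: 0.0004
```

Call:
{"fn": "carry_out", "kwargs": {"plan": [{"fingers": 1,"dx": 0,"dy": 0,"dz": 0.02,"rx": 0,"ry": 0,"rz": 0},{"fingers": 1,"dx": 0,"dy": 0,"dz": 0,"rx": 0,"ry": 0,"rz": 0}]}}

```text
time_s: 12.95
tool_pos: [0.666, -0.0741, 0.0856]
tool_rot: [180.0, 0.0, -14.7]
force: [-0.1, -0.1, 0.3]
grip_width: 0.0005
```

Call:
{"fn": "carry_out", "kwargs": {"plan": [{"fingers": 1,"dx": 0,"dy": 0,"dz": 0.015,"rx": 0,"ry": 0,"rz": 0},{"fingers": 1,"dx": 0,"dy": 0,"dz": 0,"rx": 0,"ry": 0,"rz": 0}]}}

```text
time_s: 13.2
tool_pos: [0.6661, -0.0741, 0.0855]
tool_rot: [180.0, -0.0, -14.7]
force: [-0.7, -0.8, 2.2]
grip_width: 0.0002
```

Call:
{"fn": "carry_out", "kwargs": {"plan": [{"fingers": 1,"dx": 0,"dy": 0,"dz": 0.015,"rx": 0,"ry": 0,"rz": 0},{"fingers": 1,"dx": 0,"dy": 0,"dz": 0,"rx": 0,"ry": 0,"rz": 0}]}}

```text
time_s: 13.45
tool_pos: [0.6661, -0.0741, 0.0854]
tool_rot: [180.0, -0.0, -14.7]
force: [-2.9, 0.4, 5.0]
grip_width: 0.0003
```

Call:
{"fn": "carry_out", "kwargs": {"plan": [{"fingers": 1,"dx": 0,"dy": 0,"dz": 0.015,"rx": 0,"ry": 0,"rz": 0},{"fingers": 1,"dx": 0,"dy": 0,"dz": 0,"rx": 0,"ry": 0,"rz": 0}]}}

```text
time_s: 13.7
tool_pos: [0.6661, -0.0741, 0.0854]
tool_rot: [180.0, -0.0, -14.7]
force: [-3.7, 0.9, 7.7]
grip_width: 0.0006
```

Call:
{"fn": "carry_out", "kwargs": {"plan": [{"fingers": 1,"dx": 0,"dy": 0,"dz": 0.015,"rx": 0,"ry": 0,"rz": 0},{"fingers": 1,"dx": 0,"dy": 0,"dz": 0,"rx": 0,"ry": 0,"rz": 0}]}}

```text
time_s: 13.95
tool_pos: [0.6661, -0.074, 0.0854]
tool_rot: [180.0, -0.0, -14.7]
force: [-4.5, -0.2, 9.0]
grip_width: 0.0005
```

No drop between 0 and 9 N (z 85.5 → 85.4 mm), so the corner is borne by the wedge. I'll relieve the sideways force, then check the images.

Call:
{"fn": "carry_out", "kwargs": {"plan": [{"fingers": 1,"dx": -0.03,"dy": 0,"dz": 0.01,"rx": 0,"ry": 0,"rz": 0},{"fingers": 1,"dx": 0,"dy": 0,"dz": 0,"rx": 0,"ry": 0,"rz": 0}]}}

```text
time_s: 14.2
tool_pos: [0.6661, -0.074, 0.0854]
tool_rot: [180.0, -0.1, -14.7]
force: [-1.9, -0.7, 8.4]
grip_width: 0.0001
```

Run:
```python
from cell import imaging,sensors
from h import *
for n,b,r in (("top",(215,130,120,90),(112,175,300,400)),("scene",(160,200,140,120),(240,335,180,270))):
    a=np.load(n+"0.npz")["color"]; c=imaging.read_camera(n); crop(c,*b,f"pics/{n}4.png",5)
    g=lambda im: cv2.cvtColor(im,cv2.COLOR_RGB2GRAY).astype(np.float32)[r[0]:r[1],r[2]:r[3]]
    A=g(a);print(n,cv2.phaseCorrelate(A,g(c["color"]),cv2.createHanningWindow(A.shape[::-1],cv2.CV_32F)))
o=sensors.get_obs();print(o["force"],o["tool_pos"])
```

```text
top ((-0.030424824978958043, 0.1747286109178745), 0.8656433042883873)
scene ((-0.03286590491300956, 0.1392550265853032), 0.8432027935981751)
[-3.63544349 -1.07895732  8.81295995] [ 0.66607744 -0.0740185   0.08534522]
```

View pics/scene4.png

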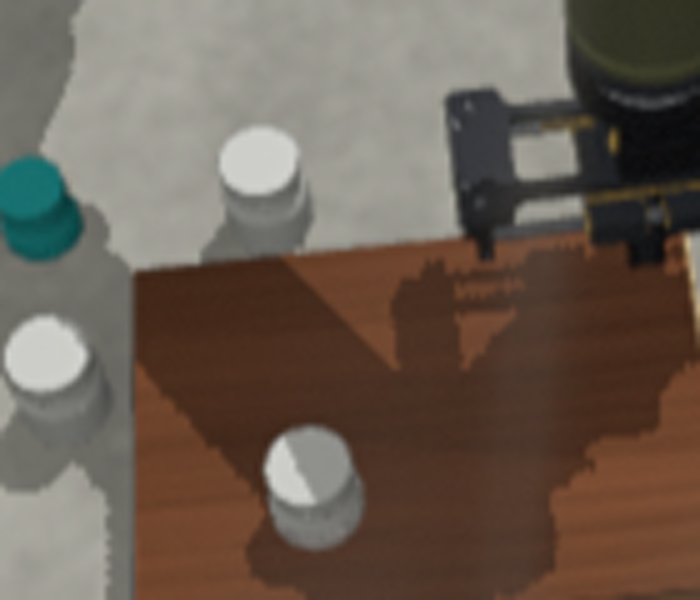

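View pics/top4.png

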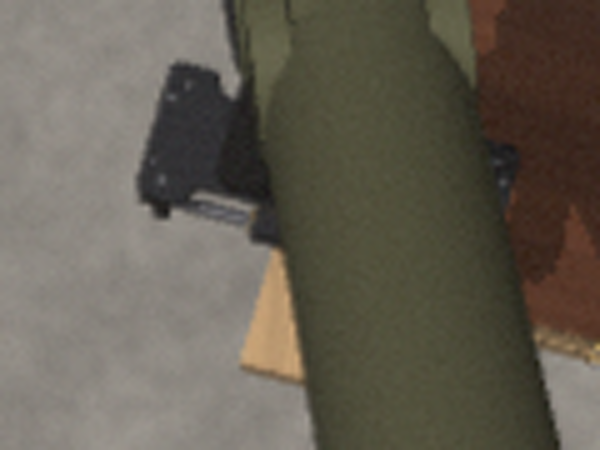

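Run:
```python
from h import *
k=np.load("cal.npz");c=np.load("top0.npz")
p=ray(c,215+240/5-.4,130+367/5-.4,.022)[:2]; print(p,k["R"].T@(p-k["sf"]))
```

```text
[ 0.5981533  -0.02491461] [-0.07833104  0.02910212]
```

Call:
{"fn": "carry_out", "kwargs": {"plan": [{"fingers": 1,"dx": 0,"dy": 0,"dz": 0,"rx": 0,"ry": 0,"rz": 0},{"fingers": 1,"dx": 0,"dy": 0,"dz": 0,"rx": 0,"ry": 0,"rz": 0},{"fingers": 1,"dx": 0,"dy": 0,"dz": 0,"rx": 0,"ry": 0,"rz": 0},{"fingers": 1,"dx": 0,"dy": 0,"dz": 0,"rx": 0,"ry": 0,"rz": 0}]}}

```text
time_s: 14.8
tool_pos: [0.6661, -0.0741, 0.0854]
tool_rot: [180.0, -0.1, -14.7]
force: [-1.7, -0.1, 8.7]
grip_width: 0.0006
```

```bash
python3 -c "
from cell import ticket
print(ticket.sign_off())"
```

```text
the job is handed in; nothing more can be done
None
```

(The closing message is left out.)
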